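# Tap the wedge home in the wedge vice

## Robot

A 6-joint arm with a two-finger parallel gripper is mounted at the origin on a cart in front of the work surface, level with it; the furniture and walls round the work are solid. World frame = base frame: x ahead of the robot, y to its left, z up, the work surface at z = 0. Lengths are in mm, angles in rad, forces in N, time in s.
With the tool pointing down it reaches from about 300 to 875 mm from the base axis. Payload 4.2 kg.
Tool frame: the origin (TCP) lies between the finger pads; the fingertips stand ctrl.nose_length ahead of it and the grasp point (between the pads) lies 8 mm behind it (ctrl.nose_length is the distance from the TCP to the fingertips, in mm); x points along the fingers, y is the direction in which the jaws open and shut, and the axes are right-handed (so a half turn about x gives the same grasp; the last joint's range is limited). The gripper opens to 85 mm and grips with 20 to 120 N. Pads are 22 mm wide; open, the fingers measure 114 mm over their backs; the gripper's body (76 mm by 85 mm) begins 54 mm behind the grasp point. The pads swing forward as they close: fully open they stand 13 mm farther back than shut.
Start: joints at [1.191, 0.32, 1.565, -0, 1.257, -0.02], TCP at [202.452, 538.194, 242.338] pointing down, gripper open.
Joint ranges: [-3.11, 3.11], [-0.84, 2.01], [0.21, 2.61], [-1.34, 4.49], [0.05, 2.63], [-2.56, 2.56]. Speed limits (rad/s): [2.57, 2.57, 3.14, 3.14, 3.14, 3.14].

## Interface

Orientations are given as a unit quaternion [x, y, z, w].
In Python, from plant import telemetry, cams, ctrl gives the robot as it stands.
- The arm moves only by the shell command python3 -m creep 'ROWS'. ROWS is JSON, a list of rows, each an object with "claw": the opening, from 0 (shut) to 1 (fully open); "xyz": the shift along the world's x, y, z in cm, a list of three; "twist": the turn about the world's z in degrees. In form: [{"claw": claw, "xyz": [x, y, z], "twist": twist}, ...]. A call has 1 to 8 rows; each row shifts and turns the commanded pose from where the row before left it; what a row does not reach is not made up. A row lasts 1/10 s, in which the tool goes at most 50 mm and 8.59 degrees, less where a joint would pass 70% of its speed; a pose out of reach is approached as far as the arm can. A call with a gripper value outside its range is refused whole. The fingers move at their own pace and stop on an object; the grip force is fixed at half the most. Time passes only in rows, so rows that do not move let the fingers close. It gives the time, the measured TCP pose, the force and the opening at its end, in the units of the state.
- telemetry.get_state(): the state, without advancing time (a new reading comes with each control period).
- cams.camera(name): name is "scene" or "side" or "wrist"; returns the picture (384x512x3 uint8, red, green, blue); there is no depth.
- cams.camera_info(name): a dict with "intrinsics" (3x3 intrinsics, pixels), "position" and "attitude" of the camera in the world. Camera axes: x right, y up, looking along -z (the intrinsics and any distortion apply to the point x, -y, -z); pixel columns grow to the right and rows downward; lengths in mm; the calibration is good to about 2 mm. A picture is of the moment at which its call begins: read the wrist's pose just before it. camera_info takes no time and is no camera call; for the wrist camera it gives the pose at the moment of the call.
- ctrl.sign_off(): hands the job in, once; it reports no verdict.
The state is a dict: "t": time; "qpos": joint angles; "qvel": joint speeds; "joint_torque": joint torques, N m; "position": TCP position; "tcp_rot": TCP orientation; "force": force on the tool from outside, world axes, zero at the start; "ft_torque": the same for the moment, N m; "finger_gap": opening from 0.0 (shut) to 1.0 (fully open).
Only numpy, scipy, OpenCV 4.12 (cv2) and the standard library are available. Lean on these libraries where they do the work, as an engineer would, in place of code of your own. Each camera call takes 0.05 s, during which the arm holds its last target.

## Task

Clamp the agate slab in the wooden wedge vice: pick up the brown hardwood block and use its underside to tap the upright wedge down with several short, gentle taps, lifting clear of it after each, until it stops going down and the slab is held tight; the first tap should only start it. Never force it once it has stopped, do not touch the wedge with the gripper, and leave the other things alone. Then stand the block back flat on the open bench and let go.

Things in the scene. Friction and masses are not known exactly. Their poses are not given: they have to be found in the camera images.
- vice: wooden wedge vice fixed to the bench, bed 170x110 mm and 14 mm thick, open under the wedge. Origin: under the bed, on the bench. Its x axis is the clamping direction: back post with two guide cheeks at the -x end (post x -72 to -52 mm, 45 mm wide, top 76 mm above the bench), then the wedge, the sliding jaw, the agate slab lying flat on the bed, and a fence at the +x end that is screwed down anywhere in a 4 mm range. z up.
- jaw: sliding wooden jaw of the vice, 70 mm wide at the stone, with a heel 76 mm high above the bench that the wedge bears on. Its origin coincides with the vice's while the jaw is back; it slides along the vice's x towards the stone, about 1 mm for every 5 mm that the wedge goes down. Free sliding it takes about 3 N.
- wedge: wooden wedge, 90 mm tall, 24 mm wide, 8 mm thick at the tip (down) and 26 mm at the top, standing upright between the back post and the jaw, already started in its slot. Origin: middle of the tip; z up along the wedge, x as the vice's.
- wedge_top (a point): centre of the wedge's flat top face (26x24 mm), the place to tap; starts about 140 mm above the bench. It goes down 15 to 44 mm, with under 10 N while it still slides, until the stone is clamped and it stops; where differs each time. A tap reaching about 15 N on the stopped wedge seats it firmly; more than 60 N is too hard. Friction holds it.
- slab: banded agate slab lying flat in the vice between jaw and fence, 57 mm along the clamping direction, 80 mm across, 8 mm thick. Origin: centre of its underside.
- block: brown hardwood block, the tapping block, 62x100x42 mm, 0.13 kg, standing on the bench on its 62x100 mm face. Origin: centre of its underside; x along the 62 mm width (grasp across this), y along the 100 mm length, z up. It starts left or right of the vice; a ring magnifier lamp about 0.3 m tall stands at the back left of the bench.
- brush: wooden scrub brush, 54x153x49 mm; bystander, leave it alone. Origin: centre of its underside.
- spare_slab: second, larger agate slab lying flat, 67x94x8 mm; bystander, leave it alone. Origin: centre of its underside.
- tape: black tape roll, 62x59x19 mm; bystander, leave it alone. Origin: centre of its underside.
- rest_bar: thin wooden bar, 110x24x20 mm, too small to be the tapping block; bystander, leave it alone. Origin: centre of its underside.
- rough_stone: rough stone, 44x52x36 mm; bystander, leave it alone. Origin: centre of its underside.
- small_stone: small rough stone, 32x44x23 mm; bystander, leave it alone. Origin: centre of its underside.
- file: needle file, 8x145x8 mm; bystander, leave it alone. Origin: centre of its underside.
- dop: dop stick (dowel with a stone), 25x129x25 mm; bystander, leave it alone. Origin: centre of its underside.
Mind the look-alikes: they are no part of the job. What is shaped like the block but orange is not meant.

How it is judged (in metres and radians):
On the way, in this order (a step that is already met when the one before it is completed fails the run):
1. the first tap has driven the wedge at least 2 mm, and the block is clear of it again (the slab is not yet tight) (distance of wedge from where it was at the start of the episode above 0.002 m and contact force between block and wedge below 0.1 N and height (world z) of block above 0.015 m), for 0.1 s.
2. after more taps the jaw presses on the slab with more than 5 N with the block clear of the wedge (contact force between slab and jaw above 5 N and contact force between block and wedge below 0.1 N), for 0.2 s.
At the end, for the whole second after the job is handed in: The jaw holds the slab with more than 5 N, the wedge stands in its slot within 0.12 rad of upright, and the block stands flat on the bench (underside below 8 mm, within 0.1 rad), off the vice, released and at rest (all of step 2 and height (world z) of block below 0.008 m and angle between block's own z axis and vertical below 0.1 rad and contact force between block and vice below 0.1 N and linear speed of block below 0.01 m/s and angle between wedge's own z axis and vertical below 0.12 rad and linear speed of wedge below 0.005 m/s); the robot touches nothing.
It fails at once if the wedge is hit or pressed with more than 60 N (contact force between block and wedge above 60 N).
It fails at once if the robot itself touches the wedge (contact force between any of the fingers, the arm and wedge above 1 N).
It fails at once if a bystander is moved by more than 20 mm (distance of any of brush, spare_slab, tape, rest_bar, rough_stone, small_stone, file, dop from where it was at the start of the episode above 0.02 m).
It also fails if it takes over 58 s, if anything falls off the work surface, if the arm or the gripper's body presses on something with over 40 N, if the wrist force passes 120 N, or if a joint passes its speed limit or range.

## Working session

There is one attempt and no reset: what is moved stays moved. The work goes in short steps, Python scripts to look and compute and a shell command to move; the robot and the scene stay as the last step left them, time stands still between calls to the robot, and variables do not carry over. Pictures are saved under pics/ and viewed, and the job is handed in when it is done.

```bash
ls; mkdir -p pics
python3 - <<'E'
from plant import telemetry, cams, ctrl
import cv2
print(telemetry.get_state()); print(ctrl.nose_length)
for n in ["scene","side","wrist"]:
    i=cams.camera_info(n); print(n,i)
    im=cams.camera(n); cv2.imwrite(f"pics/{n}0.png",cv2.cvtColor(im,cv2.COLOR_RGB2BGR))
E
```

```text
pics
{'t': 0.0, 'qpos': array([ 1.19105432e+00,  3.20268160e-01,  1.56566461e+00, -7.39138578e-06,
        1.25740032e+00, -2.00014570e-02]), 'qvel': array([ 0.00154153,  0.00075053, -0.00028342, -0.00090244,  0.00127586,
        0.00024865]), 'joint_torque': array([ 9.14940338e-04, -4.15508795e+01, -2.34164339e+01,  4.21234120e-05,
        8.13378836e-03, -1.41334848e-06]), 'position': array([202.25151386, 537.76990207, 241.50147651]), 'tcp_rot': array([ 0.12589835,  0.69581858, -0.12710552,  0.69557911]), 'force': array([-0.44329706, -0.30848869,  0.35987311]), 'ft_torque': array([-0.04999795,  0.01981611,  0.0501458 ]), 'finger_gap': 1.0021200864628435}
11.0
scene {'intrinsics': array([[391.31759752,   0.        , 254.17876354],
       [  0.        , 391.31759752, 197.59609138],
       [  0.        ,   0.        ,   1.        ]]), 'position': array([ 116.05679843,  849.46662489, 1158.77198502]), 'attitude': array([-0.09016576,  0.37558283,  0.89846038, -0.20875015])}
side {'intrinsics': array([[482.13656317,   0.        , 259.12792745],
       [  0.        , 482.13656317, 194.09841727],
       [  0.        ,   0.        ,   1.        ]]), 'position': array([  269.90616664, -1480.52924357,  1118.52562848]), 'attitude': array([ 0.45238216, -0.05484002, -0.08683919,  0.88589046])}
wrist {'intrinsics': array([[316.21102547,   0.        , 259.4316167 ],
       [  0.        , 316.21102547, 192.67431917],
       [  0.        ,   0.        ,   1.        ]]), 'position': array([133.77785189, 562.99387041, 372.70722518]), 'attitude': array([-0.1195041 , -0.08205407,  0.56289609,  0.8137161 ])}
```

View pics/scene0.png

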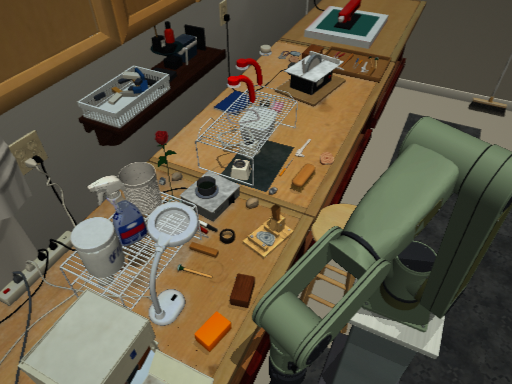

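View pics/side0.png

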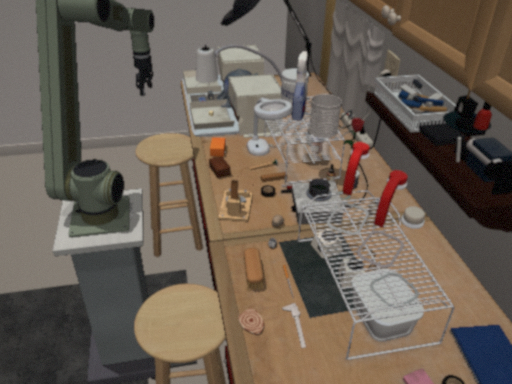

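View pics/wrist0.png

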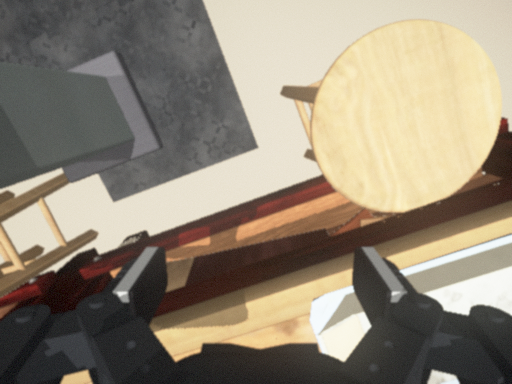

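Candidates for the block, by scene pixel:
- Brown block at (242,291).
- Orange look-alike at (213,330).
- Thin rest bar at about (203,250).
- Brush at (303,176).

By the description I choose the brown one. In the side view it is at (219,167), with the orange one at (217,146). Next I'll check it in close crops.

```bash
cat > h.py <<'E'
import numpy as np, cv2
from scipy.spatial.transform import Rotation as R
from plant import telemetry, cams, ctrl
def ray(info,uv):
    K=info["intrinsics"]; d=np.linalg.inv(K)@np.array([uv[0],uv[1],1.0])
    d=np.array([d[0],-d[1],-d[2]]); d=R.from_quat(info["attitude"]).apply(d)
    return np.array(info["position"]),d/np.linalg.norm(d)
def onplane(info,uv,z):
    p,d=ray(info,uv); return p+d*(z-p[2])/d[2]
def tri(obs):
    A=np.zeros((3,3));b=np.zeros(3)
    for info,uv in obs:
        p,d=ray(info,uv);M=np.eye(3)-np.outer(d,d);A+=M;b+=M@p
    x=np.linalg.solve(A,b)
    res=[np.linalg.norm((np.eye(3)-np.outer(d,d))@(x-p)) for p,d in [ray(i,u) for i,u in obs]]
    return x,res
def proj(info,X):
    c=R.from_quat(info["attitude"]).inv().apply(np.array(X)-info["position"])
    q=info["intrinsics"]@np.array([c[0],-c[1],-c[2]]); return q[:2]/q[2]
def crop(src,dst,x0,y0,w,h,s):
    im=cv2.imread(src); cv2.imwrite(dst,cv2.resize(im[y0:y0+h,x0:x0+w],None,fx=s,fy=s,interpolation=cv2.INTER_CUBIC))
E
python3 - <<'E'
from h import *
crop("pics/scene0.png","pics/sc_c.png",170,190,130,170,4)  
crop("pics/scene0.png","pics/sc_c.png",180,195,130,145,4)
crop("pics/side0.png","pics/si_c.png",190,130,110,100,6)
E
```

```text
(no output)
```

View pics/sc_c.png

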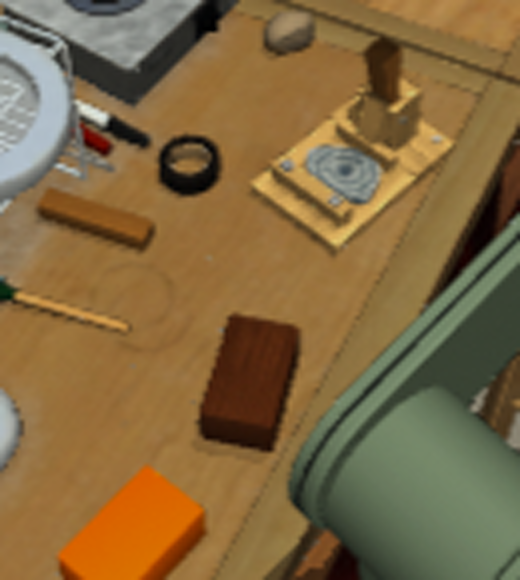

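View pics/si_c.png

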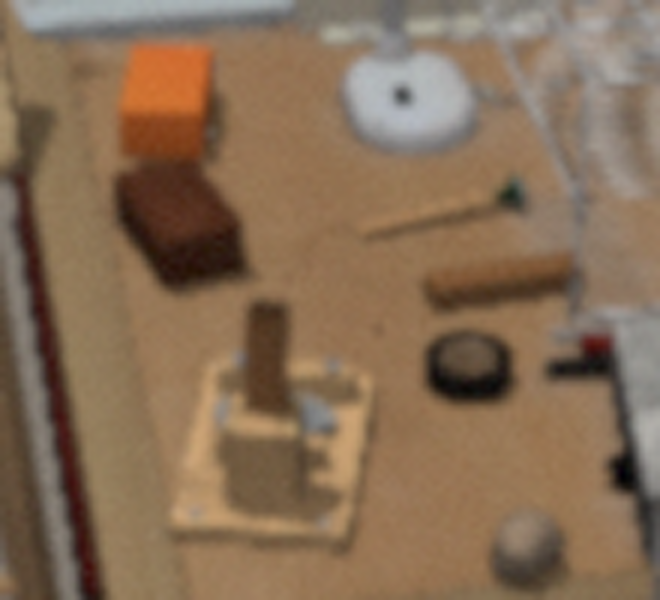

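Run:
```python
from h import *
S=cams.camera_info("scene");D=cams.camera_info("side")
for n,x0,y0,w,h in [("scene",200,250,80,70),("side",195,145,50,45)]:
    im=cv2.imread(f"pics/{n}0.png"); hsv=cv2.cvtColor(im,cv2.COLOR_BGR2HSV)
    m=cv2.inRange(hsv,(0,70,10),(14,255,110)); k=np.zeros_like(m);k[y0:y0+h,x0:x0+w]=m[y0:y0+h,x0:x0+w]
    c,_=cv2.findContours(k,cv2.RETR_EXTERNAL,cv2.CHAIN_APPROX_NONE); c=max(c,key=cv2.contourArea)
    print(n,cv2.contourArea(c),cv2.approxPolyDP(cv2.convexHull(c),1.5,True).reshape(-1,2).tolist())
def c2(x,y): return (180+x/4,195+y/4)
def d2(x,y): return (190+x/6,130+y/6)
# wedge top corners in scene/ side
print("wedge top",tri([(S,c2(384,44)),(D,d2(268,303))]))
for nm,p in dict(fl=(252,186),bot=(338,248),r=(452,146)).items(): print("bed",nm,onplane(S,c2(*p),7))
for nm,p in dict(nl=(175,530),nr=(345,545),fr=(375,375),fl=(213,362)).items(): print("bed side",nm,onplane(D,d2(*p),7))
for nm,p in dict(a=(232,316),b=(298,328),c=(276,408),d=(206,398)).items(): print("blk42",nm,onplane(S,c2(*p),42))
for nm,p in dict(a=(118,182),b=(190,165),c=(240,222),d=(165,240)).items(): print("blk42side",nm,onplane(D,d2(*p),42))
```

```text
scene 563.5 [[237, 274], [254, 277], [247, 307], [231, 304], [230, 302]]
side 325.5 [[226, 146], [230, 176], [219, 178], [209, 167], [209, 159]]
wedge top (array([489.74753368, -67.05403514, 145.72267533]), [np.float64(3.1033629669233873), np.float64(3.1033629669233798)])
bed fl [572.91757962  33.13352361   7.        ]
bed bot [469.46863161  62.79662397   7.        ]
bed r [422.51774046 -95.23307609   7.        ]
bed side nl [428.31945667 -97.88546289   7.        ]
bed side nr [ 528.0614307  -131.07426088    7.        ]
bed side fr [580.35326029  40.38414877   7.        ]
bed side fl [477.52534682  74.02601403   7.        ]
blk42 a [509.18334553 190.72380512  42.        ]
blk42 b [453.54077309 176.88620035  42.        ]
blk42 c [435.70967949 253.25061849  42.        ]
blk42 d [490.96474283 270.06999156  42.        ]
blk42side a [437.76812947 253.1139153   42.        ]
blk42side b [490.69928297 266.94422487  42.        ]
blk42side c [513.92229227 186.6805339   42.        ]
blk42side d [460.1089222  173.13203115  42.        ]
```

Run:
```python
from h import *
S=cams.camera_info("scene");D=cams.camera_info("side");W=cams.camera_info("wrist")
st=telemetry.get_state()
r=R.from_quat(st["tcp_rot"]).as_matrix(); print("tool x",r[:,0],"y",r[:,1],"yaw y",np.degrees(np.arctan2(r[1,1],r[0,1])))
print("wrist fwd",-R.from_quat(W["attitude"]).as_matrix()[:,2], "cam in tool",r.T@(W["position"]-st["position"]))
print("lamp head",tri([(S,(175,225)),(D,(272,112))]))
print("lamp base",onplane(S,(167,308),10),onplane(D,(258,146),10))
for n,s in dict(orange=(213,330),bar=(203,250),tape=(227,236),dop=(195,271),stone=(252,203)).items(): print(n,onplane(S,s,15))
```

```text
tool x [-5.13422049e-04 -1.25231611e-03 -9.99999084e-01] y [ 0.3521082   0.93595832 -0.0013529 ] yaw y 69.3836639708297
wrist fwd [ 0.26816422 -0.10188387 -0.95797058] cam in tool [-131.13105534   -0.74772403  -73.00645422]
lamp head (array([696.37152144, 239.88766502, 250.51293058]), [np.float64(0.7929242505858253), np.float64(0.792924250585767)])
lamp base [666.36698019 389.89366623  10.        ] [674.40577928 389.45644141  10.        ]
orange [491.39072602 391.49854667  15.        ]
bar [683.27142462 138.70768651  15.        ]
tape [636.53977473  41.7586953   15.        ]
dop [659.86673423 229.98685743  15.        ]
stone [ 629.84126791 -157.08135856   15.        ]
```

```bash
python3 -m creep '[{"claw":1,"xyz":[3.1,-3.7,0],"twist":-6},{"claw":1,"xyz":[3.1,-3.7,0],"twist":-7},{"claw":1,"xyz":[3.1,-3.7,0],"twist":-7},{"claw":1,"xyz":[3.1,-3.7,0],"twist":-7},{"claw":1,"xyz":[3.1,-3.7,0],"twist":-7},{"claw":1,"xyz":[3.1,-3.7,0],"twist":-7},{"claw":1,"xyz":[3.1,-3.7,0],"twist":-7},{"claw":1,"xyz":[3.1,-3.7,0],"twist":-7}]'
python3 -m creep '[{"claw":1,"xyz":[2,-2,0],"twist":0},{"claw":1,"xyz":[0,0,0],"twist":0},{"claw":1,"xyz":[0,0,0],"twist":0}]'
cat >> h.py <<'E'
def shot(tag):
    st=telemetry.get_state(); W=cams.camera_info("wrist"); im=cams.camera("wrist")
    cv2.imwrite(f"pics/{tag}.png",cv2.cvtColor(im,cv2.COLOR_RGB2BGR))
    import pickle; pickle.dump((st,W),open(f"pics/{tag}.pkl","wb")); return st,W,im
def load(tag):
    import pickle; return pickle.load(open(f"pics/{tag}.pkl","rb"))
def yaw(st):
    r=R.from_quat(st["tcp_rot"]).as_matrix(); return np.degrees(np.arctan2(r[1,1],r[0,1]))
E
python3 - <<'E'
from h import *
st,W,im=shot("w1"); print(st["t"],st["position"],yaw(st),st["force"])
E
```

```text
t: 0.95
position: [451.3, 240.4, 242.3]
tcp_rot: [0.435, 0.558, -0.435, 0.558]
force: [0.9, 0.9, 0.4]
finger_gap: 0.999
t: 1.25
position: [470.4, 221.8, 241.9]
tcp_rot: [0.434, 0.559, -0.434, 0.558]
force: [-0.3, 0.8, -0.0]
finger_gap: 1.005
1.25 [470.35916886 221.83222682 241.94576144] 14.29874712842925 [-0.34354129  0.80092325 -0.00560912]
```

View pics/w1.png

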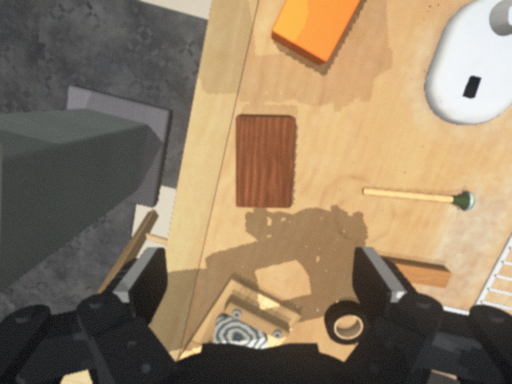

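The wrist view shows the brown block upright at about (265,160), the orange look-alike at (318,25), the vice slab at (240,325) and the tape at (348,322). The block matches the description, so I'll measure it from this view and then from a lower one.

```bash
cat >> h.py <<'E'
def blk(tag,z):
    st,W=load(tag); im=cv2.imread(f"pics/{tag}.png"); hsv=cv2.cvtColor(im,cv2.COLOR_BGR2HSV)
    m=cv2.inRange(hsv,(0,90,20),(13,255,150)); m[280:]=0; m[:,:200]=0
    m=cv2.morphologyEx(m,cv2.MORPH_OPEN,np.ones((5,5)));m=cv2.morphologyEx(m,cv2.MORPH_CLOSE,np.ones((9,9)))
    c,_=cv2.findContours(m,cv2.RETR_EXTERNAL,cv2.CHAIN_APPROX_NONE); c=max(c,key=cv2.contourArea)
    px=cv2.boxPoints(cv2.minAreaRect(c)); q=cv2.approxPolyDP(cv2.convexHull(c),4,True).reshape(-1,2)
    P=np.array([onplane(W,p,z)[:2] for p in c.reshape(-1,2)],np.float32)
    return q,cv2.minAreaRect(P),px
E
python3 - <<'E'
from h import *
q,r,px=blk("w1",42); print(q.tolist(),r,px.tolist())
E
python3 -m creep '[{"claw":1,"xyz":[0,0,-3],"twist":0},{"claw":1,"xyz":[0,0,-3],"twist":0},{"claw":1,"xyz":[0,0,-2],"twist":0},{"claw":1,"xyz":[0,0,0],"twist":0},{"claw":1,"xyz":[0,0,0],"twist":0}]'
python3 - <<'E'
from h import *
st,W,im=shot("w2"); print(st["t"],st["position"],yaw(st))
q,r,px=blk("w2",42); q1,r1,px1=blk("w1",42); print(q.tolist(),r)
W1=load("w1")[1]
s=lambda p:p[np.argsort(np.arctan2(*(p-p.mean(0)).T))]
for a,b in zip(s(px1),s(px)): print(a,b,tri([(W1,a),(W,b)]))
E
```

```text
[[290, 128], [290, 204], [263, 206], [264, 151]] ((489.0152587890625, 227.10694885253906), (30.856983184814453, 85.33509826660156), 13.34915828704834) [[262.90008544921875, 205.99801635742188], [264.47027587890625, 127.4894027709961], [293.57861328125, 128.07156372070312], [292.0084228515625, 206.58016967773438]]
t: 1.8
position: [470.1, 223.2, 162.8]
tcp_rot: [0.433, 0.559, -0.433, 0.559]
force: [-0.0, 0.3, 0.5]
finger_gap: 1.001
1.8 [470.06392208 223.18670943 162.76794596] 14.483741811990033
[[304, 125], [297, 238], [231, 237], [233, 122]] ((473.70458984375, 229.58642578125), (59.42872619628906, 99.45735931396484), 12.908903121948242)
[264.47028 127.4894 ] [230. 122.] (array([453.78780766, 291.59484842, 320.1028297 ]), [np.float64(3.9672227041655796), np.float64(3.9672227041654926)])
[262.9001  205.99802] [230. 238.] (array([462.10468734, 232.90544408, 178.73177876]), [np.float64(9.991729382728632), np.float64(9.991729382728591)])
[292.00842 206.58017] [305. 238.] (array([514.24518736, 194.38504625,  54.68977059]), [np.float64(1.7999956682134541), np.float64(1.7999956682135871)])
[293.5786  128.07156] [305. 122.] (array([469.66811203, 285.87391116, 201.91759468]), [np.float64(5.695543368424749), np.float64(5.695543368424775)])
```

View pics/w2.png

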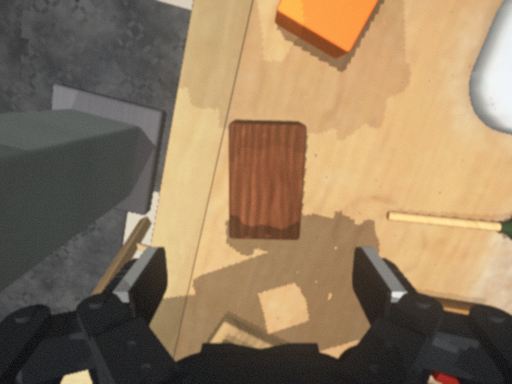

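```bash
sed -i 's/(0,90,20),(13,255,150)/(0,110,20),(16,255,190)/' h.py
python3 - <<'E'
from h import *
W1=load("w1")[1];W2=load("w2")[1]
q1,r1,p1=blk("w1",42);q2,r2,p2=blk("w2",42);print(q1.tolist(),r1);print(q2.tolist(),r2)
X=[]
for a,b in zip([(237,114),(296,115),(293,207),(235,206)],[(230,121),(306,123),(299,238.5),(228,238)]):
    x,e=tri([(W1,a),(W2,b)]); X.append(x); print(x.round(1),np.round(e,2), onplane(W2,b,42).round(1))
print(np.mean(X,0))
E
```

```text
[[293, 116], [291, 205], [237, 206], [237, 115]] ((474.4986877441406, 228.94754028320312), (62.4742431640625, 102.95970153808594), 13.038573265075684)
[[304, 124], [310, 222], [297, 240], [270, 246], [231, 239], [229, 124]] ((477.0692443847656, 227.2979278564453), (70.181396484375, 107.75306701660156), 14.434231758117676)
[434.3 271.8  51. ] [0.11 0.11] [433.7 271.   42. ]
[492.6 284.6  35.9] [0.52 0.52] [491.5 284.3  42. ]
[516.4 187.   37. ] [1.16 1.16] [514.1 188.6  42. ]
[454.  176.6  48.2] [0.14 0.14] [454.3 173.7  42. ]
[474.3380714  230.01559721  43.03485881]
```

The block is measured at centre (474, 229.5), yaw 13°, with its top at about 43 mm, which agrees with the text. I'll descend with a small correction.

```bash
python3 -m creep '[{"claw":1,"xyz":[0.4,0.6,-2],"twist":-1.5},{"claw":1,"xyz":[0,0,-4],"twist":0},{"claw":1,"xyz":[0,0,-3],"twist":0},{"claw":1,"xyz":[0,0,-1.5],"twist":0},{"claw":1,"xyz":[0,0,0],"twist":0},{"claw":1,"xyz":[0,0,0],"twist":0}]'
python3 - <<'E'
from h import *
st,W,im=shot("w3"); print(st["t"],st["position"],yaw(st),st["force"])
E
```

```text
t: 2.45
position: [475.5, 228.9, 58.7]
tcp_rot: [0.442, 0.553, -0.44, 0.553]
force: [-0.1, -0.7, -0.7]
finger_gap: 1.002
2.45 [475.47577074 228.91528871  58.70262329] 12.902824230310523 [-0.05269464 -0.73190422 -0.68245169]
```

View pics/w3.png

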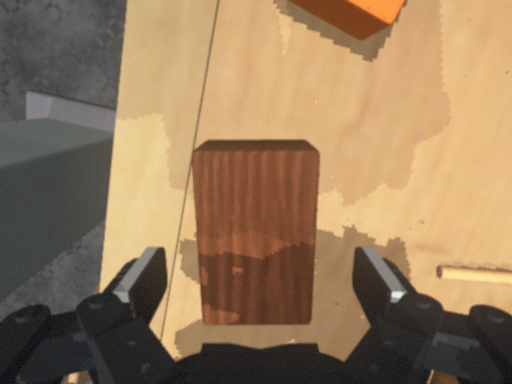

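The block sits centred between the jaws (top face columns about 193–318, rows 150–323; pads at columns 165 and 355).

```bash
python3 - <<'E'
from h import *
st,W=load("w3")
X=np.array([onplane(W,p,42)[:2] for p in [(193,153),(320,153),(312,323),(202,324)]]); print(X.round(1),X.mean(0))
print(np.linalg.norm(X[0]-X[1]),np.linalg.norm(X[3]-X[2]),np.linalg.norm(X[0]-X[3]))
E
python3 -m creep '[{"claw":1,"xyz":[0,0,-2],"twist":0},{"claw":1,"xyz":[0,0,-1.2],"twist":0},{"claw":1,"xyz":[0,0,-0.9],"twist":0},{"claw":1,"xyz":[0,0,0],"twist":0}]'
```

```text
[[434.1 268.4]
 [492.4 281.6]
 [514.3 189. ]
 [454.7 174.8]] [473.85806513 228.46697194]
59.74282406371443 61.24921297369882 95.77245210232789
t: 2.9
position: [474.0, 228.0, 15.7]
tcp_rot: [0.44, 0.553, -0.441, 0.553]
force: [0.3, 0.4, 1.0]
finger_gap: 1.003
```

```bash
python3 -m creep '[{"claw":0.4,"xyz":[0,0,0],"twist":0},{"claw":0.4,"xyz":[0,0,0],"twist":0},{"claw":0.4,"xyz":[0,0,0],"twist":0},{"claw":0.4,"xyz":[0,0,0],"twist":0},{"claw":0.4,"xyz":[0,0,0],"twist":0}]'
python3 -m creep '[{"claw":0.4,"xyz":[0,0,0],"twist":0},{"claw":0.4,"xyz":[0,0,0.3],"twist":0},{"claw":0.4,"xyz":[0,0,0.5],"twist":0},{"claw":0.4,"xyz":[0,0,1],"twist":0},{"claw":0.4,"xyz":[0,0,1],"twist":0},{"claw":0.4,"xyz":[0,0,0],"twist":0}]'
python3 - <<'E'
from h import *
st,W,im=shot("w4"); print(st["t"],st["position"],yaw(st),st["force"],st["finger_gap"])
E
```

```text
t: 3.4
position: [475.1, 228.4, 17.1]
tcp_rot: [0.441, 0.553, -0.44, 0.553]
force: [-0.1, -0.6, 5.8]
finger_gap: 0.715
t: 4.0
position: [475.6, 228.7, 46.1]
tcp_rot: [0.442, 0.552, -0.44, 0.554]
force: [-0.3, -0.2, -1.0]
finger_gap: 0.716
4.0 [475.55024333 228.71137109  46.094005  ] 12.887212752748306 [-0.27564446 -0.21245793 -0.99135784] 0.7157775507624622
```

View pics/w4.png

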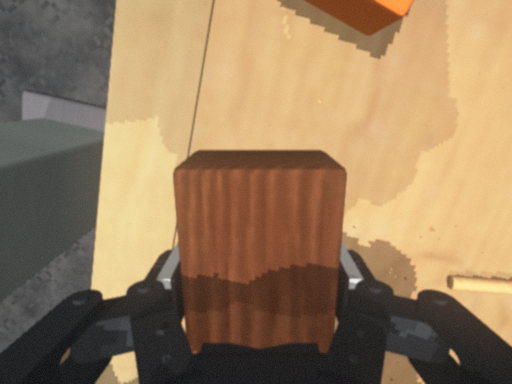

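Gripped: gap 0.716 is about 61 mm, and the load of about 1 N matches the block's weight. Next I'll lift, and meanwhile refine the wedge top from fresh close crops of both fixed cameras.

```bash
python3 -m creep '[{"claw":0.4,"xyz":[0,0,4],"twist":0},{"claw":0.4,"xyz":[0,0,4],"twist":0},{"claw":0.4,"xyz":[0,0,4],"twist":0},{"claw":0.4,"xyz":[0,0,4],"twist":0},{"claw":0.4,"xyz":[0,0,0],"twist":0}]'
python3 - <<'E'
from h import *
for n in ["scene","side"]:
    im=cams.camera(n); cv2.imwrite(f"pics/{n}1.png",cv2.cvtColor(im,cv2.COLOR_RGB2BGR))
crop("pics/scene1.png","pics/sc1.png",240,198,60,60,9)
crop("pics/side1.png","pics/si1.png",215,170,45,55,10)
a=cv2.imread("pics/sc1.png");b=cv2.imread("pics/si1.png");b=cv2.resize(b,None,fx=.54/.55,fy=.54/.55)
print(a.shape,b.shape)
c=np.zeros((560,1000,3),np.uint8)
cv2.imwrite("pics/si1.png",cv2.imread("pics/si1.png"))
E
```

```text
t: 4.55
position: [477.3, 229.5, 210.0]
tcp_rot: [0.445, 0.551, -0.437, 0.555]
force: [1.6, 0.4, 0.4]
finger_gap: 0.715
(540, 540, 3) (540, 442, 3)
```

View pics/sc1.png

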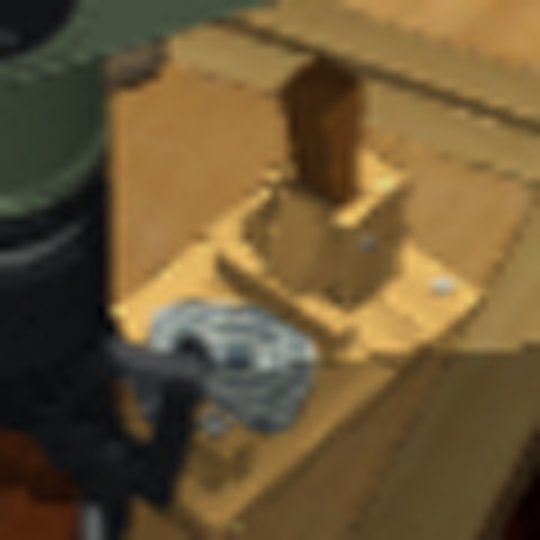

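View pics/si1.png

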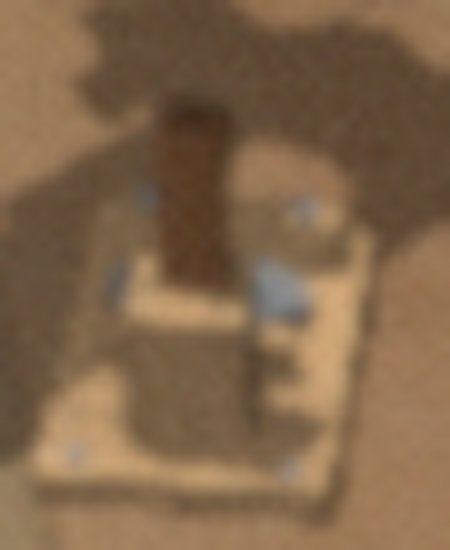

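The wedge's dark top face shows at scene crop (323,78), pixel (275.9,206.7), and side crop (198,110), pixel (234.8,181).

Run:
```python
from h import *
S=cams.camera_info("scene");D=cams.camera_info("side")
a=(275.9,206.7);b=(234.8,181)
print(tri([(S,a),(D,b)]), onplane(S,a,140),onplane(D,b,140))
# post top corners side: front edge (125,322)-(250,325) at z=76
c=lambda x,y:(215+x/10,170+y/10)
for p in [(125,322),(250,326)]: print(onplane(D,c(*p),76))
# bed near edge corners z=14
for p in [(38,465),(330,495),(372,235)]: print(onplane(D,c(*p),14))
```

```text
(array([490.01798208, -66.30641067, 142.87999237]), [np.float64(3.4272904602007643), np.float64(3.4272904602006937)]) [487.42934681 -68.1684953  140.        ] [494.17831385 -60.45672248 140.        ]
[460.77796191 -96.93896317  76.        ]
[ 504.68475083 -107.37966991   76.        ]
[427.48016083 -95.68399053  14.        ]
[ 529.65304182 -132.31180187   14.        ]
[575.94231085  24.40352426  14.        ]
```

```bash
python3 -m creep '[{"claw":0.4,"xyz":[0.2,-4.5,0],"twist":0},{"claw":0.4,"xyz":[0.2,-4.5,0],"twist":0},{"claw":0.4,"xyz":[0.2,-4.5,0],"twist":0},{"claw":0.4,"xyz":[0.2,-4.5,0],"twist":0},{"claw":0.4,"xyz":[0.2,-4.5,0],"twist":0},{"claw":0.4,"xyz":[0.2,-4.5,0],"twist":0},{"claw":0.4,"xyz":[0.2,-2.5,0],"twist":0},{"claw":0.4,"xyz":[0,0,0],"twist":0}]'
python3 -m creep '[{"claw":0.4,"xyz":[0,0,0],"twist":0},{"claw":0.4,"xyz":[0,0,0],"twist":0}]'
python3 - <<'E'
from h import *
st,W,im=shot("w5"); print(st["t"],st["position"],yaw(st),st["force"])
for n in ["side","scene"]:
    im=cams.camera(n); cv2.imwrite(f"pics/{n}2.png",cv2.cvtColor(im,cv2.COLOR_RGB2BGR))
crop("pics/scene2.png","pics/sc2.png",220,150,80,80,6)
crop("pics/side2.png","pics/si2.png",205,140,70,90,6)
E
```

```text
t: 5.45
position: [487.4, -69.5, 202.2]
tcp_rot: [0.441, 0.553, -0.443, 0.551]
force: [-0.7, 0.4, -0.9]
finger_gap: 0.719
t: 5.65
position: [487.8, -65.8, 203.3]
tcp_rot: [0.44, 0.554, -0.441, 0.552]
force: [0.4, 0.4, -1.0]
finger_gap: 0.716
5.65 [487.76671799 -65.82876445 203.27608991] 12.931902914017414 [ 0.44687335  0.44405301 -0.96146979]
```

View pics/sc2.png

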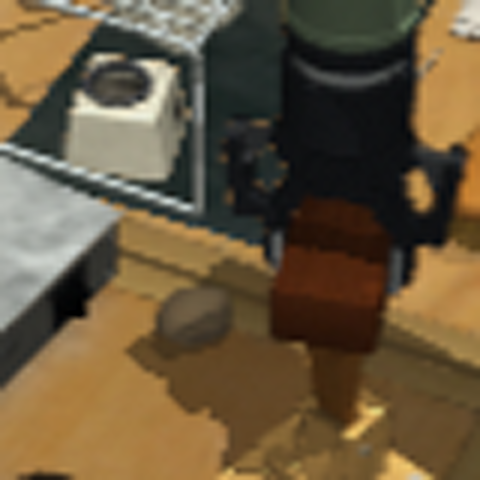

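View pics/si2.png

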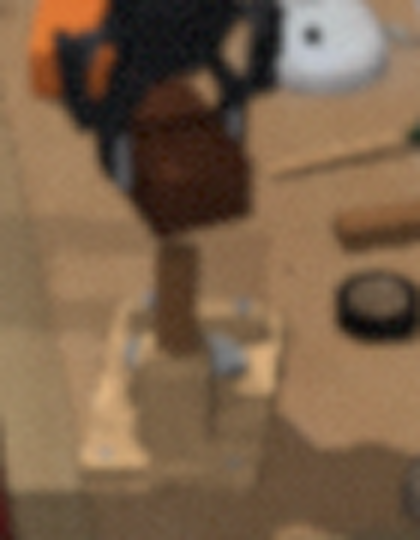

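The block hangs over the wedge with clear air between them. I'll nudge to centre and come down to just above the wedge.

```bash
python3 -m creep '[{"claw":0.4,"xyz":[0.3,-0.2,-1.5],"twist":0},{"claw":0.4,"xyz":[0,0,-1.2],"twist":0},{"claw":0.4,"xyz":[0,0,-0.6],"twist":0},{"claw":0.4,"xyz":[0,0,0],"twist":0},{"claw":0.4,"xyz":[0,0,0],"twist":0}]'
python3 - <<'E'
from h import *
for n in ["side","scene"]:
    im=cams.camera(n); cv2.imwrite(f"pics/{n}3.png",cv2.cvtColor(im,cv2.COLOR_RGB2BGR))
crop("pics/side3.png","pics/si3.png",205,150,60,70,8)
crop("pics/scene3.png","pics/sc3.png",240,170,70,65,8)
E
```

```text
t: 6.3
position: [491.5, -68.6, 171.4]
tcp_rot: [0.441, 0.553, -0.441, 0.553]
force: [0.8, -0.1, -1.4]
finger_gap: 0.718
```

View pics/si3.png

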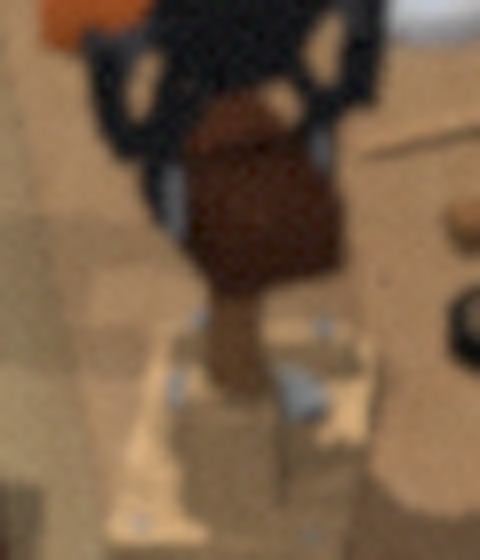

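View pics/sc3.png

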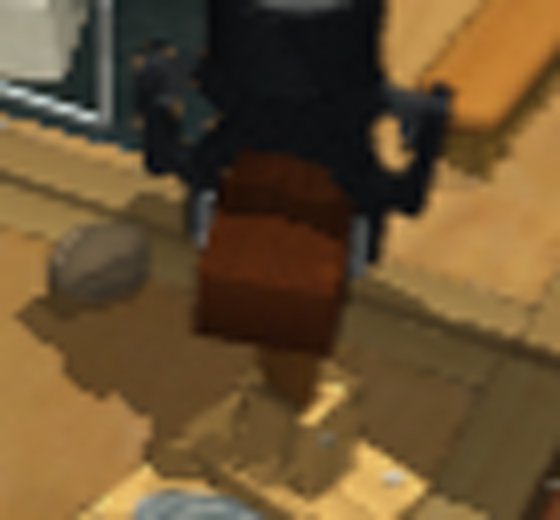

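The block is centred over the wedge, with its underside at about 154 mm. Now the first gentle contact.

```bash
python3 -m creep '[{"claw":0.4,"xyz":[0,0,-0.5],"twist":0},{"claw":0.4,"xyz":[0,0,-0.4],"twist":0},{"claw":0.4,"xyz":[0,0,-0.2],"twist":0},{"claw":0.4,"xyz":[0,0,0],"twist":0}]'
python3 -m creep '[{"claw":0.4,"xyz":[0,0,-0.2],"twist":0},{"claw":0.4,"xyz":[0,0,-0.2],"twist":0}]'
```

```text
t: 6.8
position: [491.2, -68.8, 159.9]
tcp_rot: [0.441, 0.553, -0.441, 0.553]
force: [0.7, 0.0, -0.8]
finger_gap: 0.714
t: 7.0
position: [491.7, -68.8, 156.4]
tcp_rot: [0.441, 0.553, -0.441, 0.553]
force: [-0.1, 0.9, 2.2]
finger_gap: 0.718
```

```bash
python3 -m creep '[{"claw":0.4,"xyz":[0,0,-0.2],"twist":0},{"claw":0.4,"xyz":[0,0,-0.2],"twist":0}]'
python3 -m creep '[{"claw":0.4,"xyz":[0,0,-0.2],"twist":0},{"claw":0.4,"xyz":[0,0,0],"twist":0}]'
```

```text
t: 7.2
position: [491.8, -68.9, 152.6]
tcp_rot: [0.441, 0.553, -0.441, 0.553]
force: [0.2, 0.3, 2.3]
finger_gap: 0.717
t: 7.4
position: [491.5, -68.8, 150.2]
tcp_rot: [0.441, 0.553, -0.441, 0.553]
force: [-0.0, -0.4, 0.7]
finger_gap: 0.719
```

```bash
python3 -m creep '[{"claw":0.4,"xyz":[0,0,1],"twist":0},{"claw":0.4,"xyz":[0,0,1],"twist":0},{"claw":0.4,"xyz":[0,0,0],"twist":0},{"claw":0.4,"xyz":[0,0,0],"twist":0},{"claw":0.4,"xyz":[0,0,0],"twist":0}]'
python3 - <<'E'
from h import *
for n in ["side"]:
    im=cams.camera(n); cv2.imwrite(f"pics/{n}4.png",cv2.cvtColor(im,cv2.COLOR_RGB2BGR))
crop("pics/side4.png","pics/si4.png",205,150,60,70,8)
E
```

```text
t: 7.9
position: [491.2, -68.7, 170.2]
tcp_rot: [0.441, 0.553, -0.441, 0.553]
force: [-1.1, 0.6, -1.7]
finger_gap: 0.723
```

View pics/si4.png

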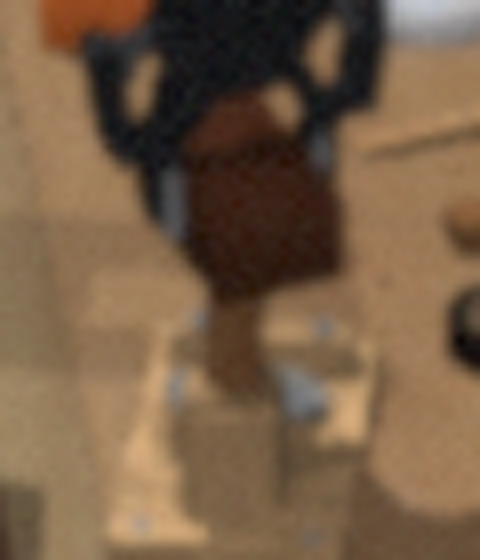

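The wedge top is hidden behind the block, so the height of the next contact will show how far it went.

```bash
python3 -m creep '[{"claw":0.4,"xyz":[0,0,-1],"twist":0},{"claw":0.4,"xyz":[0,0,-0.6],"twist":0},{"claw":0.4,"xyz":[0,0,-0.1],"twist":0},{"claw":0.4,"xyz":[0,0,0],"twist":0}]'
python3 -m creep '[{"claw":0.4,"xyz":[0,0,-0.2],"twist":0},{"claw":0.4,"xyz":[0,0,-0.2],"twist":0}]'
python3 -m creep '[{"claw":0.4,"xyz":[0,0,-0.2],"twist":0},{"claw":0.4,"xyz":[0,0,-0.2],"twist":0}]'
```

```text
t: 8.35
position: [491.2, -68.8, 152.7]
tcp_rot: [0.441, 0.553, -0.441, 0.553]
force: [0.9, -0.3, -1.4]
finger_gap: 0.715
t: 8.55
position: [491.8, -68.8, 149.5]
tcp_rot: [0.441, 0.553, -0.441, 0.553]
force: [0.2, -0.4, 1.0]
finger_gap: 0.719
t: 8.75
position: [491.9, -68.9, 145.7]
tcp_rot: [0.441, 0.553, -0.44, 0.553]
force: [0.5, -0.3, 2.3]
finger_gap: 0.717
```

Contact came at about 150 mm, so the first tap drove the wedge about 7 mm. I'll lift and tap again.

```bash
python3 -m creep '[{"claw":0.4,"xyz":[0,0,0.8],"twist":0},{"claw":0.4,"xyz":[0,0,0],"twist":0},{"claw":0.4,"xyz":[0,0,0],"twist":0},{"claw":0.4,"xyz":[0,0,-0.6],"twist":0},{"claw":0.4,"xyz":[0,0,-0.2],"twist":0},{"claw":0.4,"xyz":[0,0,-0.2],"twist":0}]'
python3 -m creep '[{"claw":0.4,"xyz":[0,0,-0.2],"twist":0}]'
python3 -m creep '[{"claw":0.4,"xyz":[0,0,-0.15],"twist":0}]'
python3 -m creep '[{"claw":0.4,"xyz":[0,0,-0.15],"twist":0}]'
```

```text
t: 9.35
position: [491.5, -68.8, 143.2]
tcp_rot: [0.441, 0.553, -0.441, 0.553]
force: [0.1, -0.1, 2.5]
finger_gap: 0.715
t: 9.45
position: [491.6, -68.8, 141.3]
tcp_rot: [0.441, 0.553, -0.441, 0.553]
force: [-0.4, -0.7, 1.7]
finger_gap: 0.716
t: 9.55
position: [491.6, -68.9, 139.8]
tcp_rot: [0.441, 0.553, -0.441, 0.553]
force: [-0.7, 0.0, 2.1]
finger_gap: 0.72
t: 9.65
position: [491.6, -68.8, 138.3]
tcp_rot: [0.441, 0.553, -0.441, 0.553]
force: [-0.4, -1.0, 1.5]
finger_gap: 0.716
```

```bash
python3 -m creep '[{"claw":0.4,"xyz":[0,0,0.8],"twist":0},{"claw":0.4,"xyz":[0,0,0],"twist":0},{"claw":0.4,"xyz":[0,0,0],"twist":0},{"claw":0.4,"xyz":[0,0,-0.6],"twist":0},{"claw":0.4,"xyz":[0,0,-0.2],"twist":0},{"claw":0.4,"xyz":[0,0,-0.2],"twist":0}]'
python3 -m creep '[{"claw":0.4,"xyz":[0,0,-0.15],"twist":0}]'
python3 -m creep '[{"claw":0.4,"xyz":[0,0,-0.15],"twist":0}]'
python3 -m creep '[{"claw":0.4,"xyz":[0,0,-0.15],"twist":0}]'
```

```text
t: 10.25
position: [491.4, -68.8, 136.2]
tcp_rot: [0.441, 0.553, -0.441, 0.553]
force: [0.1, 0.5, 2.3]
finger_gap: 0.715
t: 10.35
position: [491.5, -68.9, 134.8]
tcp_rot: [0.441, 0.553, -0.441, 0.553]
force: [-0.2, -1.0, 2.7]
finger_gap: 0.716
t: 10.45
position: [491.6, -68.9, 133.4]
tcp_rot: [0.441, 0.553, -0.441, 0.553]
force: [0.4, -1.1, 2.1]
finger_gap: 0.716
t: 10.55
position: [491.6, -68.9, 131.9]
tcp_rot: [0.441, 0.553, -0.441, 0.553]
force: [-0.8, -0.6, 2.8]
finger_gap: 0.713
```

```bash
python3 -m creep '[{"claw":0.4,"xyz":[0,0,0.8],"twist":0},{"claw":0.4,"xyz":[0,0,0],"twist":0},{"claw":0.4,"xyz":[0,0,0],"twist":0},{"claw":0.4,"xyz":[0,0,-0.6],"twist":0},{"claw":0.4,"xyz":[0,0,-0.2],"twist":0},{"claw":0.4,"xyz":[0,0,-0.2],"twist":0}]'
python3 -m creep '[{"claw":0.4,"xyz":[0,0,-0.15],"twist":0}]'
python3 -m creep '[{"claw":0.4,"xyz":[0,0,-0.15],"twist":0}]'
python3 -m creep '[{"claw":0.4,"xyz":[0,0,-0.15],"twist":0}]'
```

```text
t: 11.15
position: [491.5, -68.8, 129.6]
tcp_rot: [0.441, 0.553, -0.441, 0.553]
force: [-0.9, -0.2, 1.6]
finger_gap: 0.714
t: 11.25
position: [491.5, -68.8, 128.3]
tcp_rot: [0.441, 0.553, -0.441, 0.553]
force: [0.8, -0.1, 0.8]
finger_gap: 0.717
t: 11.35
position: [491.5, -68.8, 126.9]
tcp_rot: [0.441, 0.553, -0.441, 0.553]
force: [-0.2, 0.4, 1.4]
finger_gap: 0.716
t: 11.45
position: [491.6, -68.9, 125.5]
tcp_rot: [0.441, 0.553, -0.441, 0.553]
force: [-0.1, 0.6, 4.4]
finger_gap: 0.715
```

```bash
python3 -m creep '[{"claw":0.4,"xyz":[0,0,0.8],"twist":0},{"claw":0.4,"xyz":[0,0,0],"twist":0},{"claw":0.4,"xyz":[0,0,0],"twist":0},{"claw":0.4,"xyz":[0,0,-0.6],"twist":0},{"claw":0.4,"xyz":[0,0,-0.2],"twist":0},{"claw":0.4,"xyz":[0,0,-0.1],"twist":0}]'
python3 -m creep '[{"claw":0.4,"xyz":[0,0,-0.1],"twist":0}]'
python3 -m creep '[{"claw":0.4,"xyz":[0,0,-0.1],"twist":0}]'
```

```text
t: 12.05
position: [491.2, -68.8, 124.6]
tcp_rot: [0.441, 0.553, -0.441, 0.553]
force: [-2.4, 0.5, 9.1]
finger_gap: 0.718
t: 12.15
position: [491.3, -68.8, 124.2]
tcp_rot: [0.441, 0.553, -0.441, 0.553]
force: [-2.7, 0.5, 11.5]
finger_gap: 0.713
t: 12.25
position: [491.3, -68.8, 123.7]
tcp_rot: [0.441, 0.553, -0.441, 0.553]
force: [-3.2, 0.4, 15.9]
finger_gap: 0.72
```

The wedge has stopped and the force is climbing to about 17 N. I'll lift clear and do one confirming tap.

```bash
python3 -m creep '[{"claw":0.4,"xyz":[0,0,0.8],"twist":0},{"claw":0.4,"xyz":[0,0,0.2],"twist":0},{"claw":0.4,"xyz":[0,0,0],"twist":0},{"claw":0.4,"xyz":[0,0,0],"twist":0},{"claw":0.4,"xyz":[0,0,0],"twist":0}]'
python3 -m creep '[{"claw":0.4,"xyz":[0,0,-0.6],"twist":0},{"claw":0.4,"xyz":[0,0,-0.1],"twist":0},{"claw":0.4,"xyz":[0,0,-0.1],"twist":0}]'
python3 -m creep '[{"claw":0.4,"xyz":[0,0,-0.1],"twist":0}]'
python3 -m creep '[{"claw":0.4,"xyz":[0,0,-0.1],"twist":0}]'
```

```text
t: 12.75
position: [491.2, -68.8, 131.9]
tcp_rot: [0.441, 0.553, -0.441, 0.553]
force: [-0.5, -0.9, -2.1]
finger_gap: 0.715
t: 13.05
position: [491.2, -68.8, 123.8]
tcp_rot: [0.441, 0.553, -0.441, 0.553]
force: [-0.1, -0.2, -1.3]
finger_gap: 0.718
t: 13.15
position: [491.3, -68.8, 123.7]
tcp_rot: [0.441, 0.553, -0.441, 0.553]
force: [-3.8, 0.9, 9.4]
finger_gap: 0.72
t: 13.25
position: [491.3, -68.8, 123.6]
tcp_rot: [0.441, 0.553, -0.441, 0.553]
force: [-5.0, -0.2, 14.9]
finger_gap: 0.715
```

```bash
python3 -m creep '[{"claw":0.4,"xyz":[0,0,-0.1],"twist":0}]'
python3 -m creep '[{"claw":0.4,"xyz":[0,0,1.5],"twist":0},{"claw":0.4,"xyz":[0,0,4],"twist":0},{"claw":0.4,"xyz":[0,0,3],"twist":0},{"claw":0.4,"xyz":[0,0,0],"twist":0},{"claw":0.4,"xyz":[0,0,0],"twist":0}]'
python3 - <<'E'
from h import *
st,W,im=shot("w6"); print(st["t"],st["position"],st["force"])
for n in ["side","scene"]:
    im=cams.camera(n); cv2.imwrite(f"pics/{n}6.png",cv2.cvtColor(im,cv2.COLOR_RGB2BGR))
crop("pics/side6.png","pics/si6.png",205,140,60,80,7)
crop("pics/scene6.png","pics/sc6.png",230,170,80,80,7)
E
```

```text
t: 13.35
position: [491.3, -68.8, 123.3]
tcp_rot: [0.441, 0.553, -0.441, 0.553]
force: [-6.4, 1.4, 18.3]
finger_gap: 0.72
t: 13.85
position: [491.4, -68.8, 206.5]
tcp_rot: [0.441, 0.553, -0.441, 0.553]
force: [-0.8, 0.0, -1.6]
finger_gap: 0.72
13.85 [491.43234864 -68.80243365 206.52456213] [-0.79895056  0.01568426 -1.59359636]
```

View pics/si6.png

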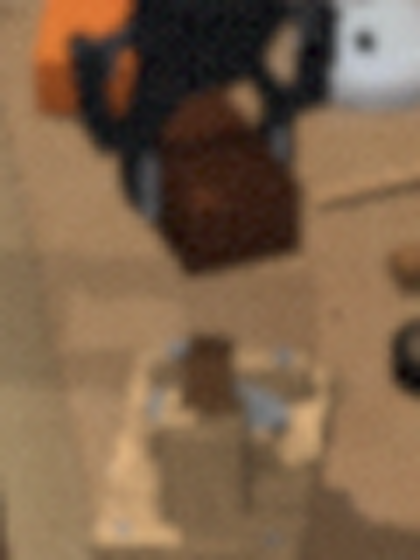

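View pics/sc6.png

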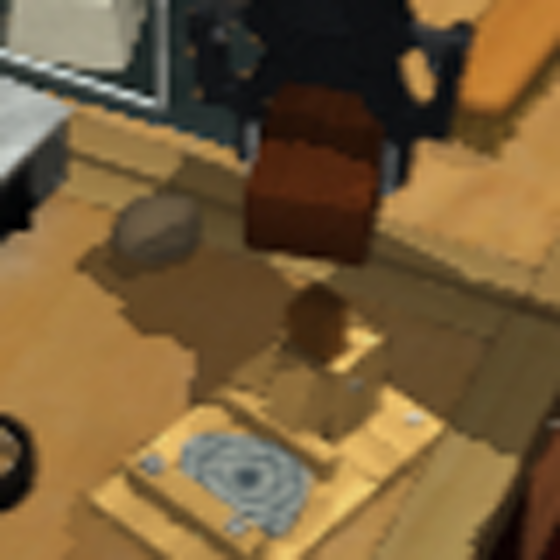

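The wedge is clearly lower and upright (scene crop (318,320)), the slab lies against the jaw and fence, and the block is clear. I'll take the block back to its free spot.

```bash
python3 -m creep '[{"claw":0.4,"xyz":[-0.2,4.2,0],"twist":0},{"claw":0.4,"xyz":[-0.2,4.2,0],"twist":0},{"claw":0.4,"xyz":[-0.2,4.2,0],"twist":0},{"claw":0.4,"xyz":[-0.2,4.2,0],"twist":0},{"claw":0.4,"xyz":[-0.2,4.2,0],"twist":0},{"claw":0.4,"xyz":[-0.2,4.2,0],"twist":0},{"claw":0.4,"xyz":[-0.2,4.0,0],"twist":0},{"claw":0.4,"xyz":[0,0,0],"twist":0}]'
python3 -m creep '[{"claw":0.4,"xyz":[0,0,-4],"twist":0},{"claw":0.4,"xyz":[0,0,-4],"twist":0},{"claw":0.4,"xyz":[0,0,-4],"twist":0},{"claw":0.4,"xyz":[0,0,-3],"twist":0},{"claw":0.4,"xyz":[0,0,-1.5],"twist":0},{"claw":0.4,"xyz":[0,0,0],"twist":0},{"claw":0.4,"xyz":[0,0,0],"twist":0}]'
```

```text
t: 14.8
position: [476.7, 227.2, 204.8]
tcp_rot: [0.439, 0.555, -0.44, 0.553]
force: [-0.5, -0.3, -1.5]
finger_gap: 0.715
t: 15.5
position: [477.4, 222.7, 41.0]
tcp_rot: [0.44, 0.553, -0.441, 0.553]
force: [0.2, -0.2, -1.6]
finger_gap: 0.719
```

Run:
```python
from h import *
for n in ["scene"]:
    im=cams.camera(n); cv2.imwrite(f"pics/{n}7.png",cv2.cvtColor(im,cv2.COLOR_RGB2BGR))
crop("pics/scene7.png","pics/sc7.png",190,200,120,130,4)
```

```text
(no output)
```

View pics/sc7.png

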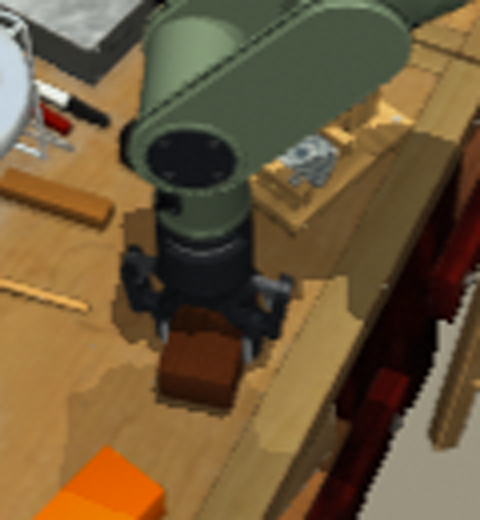

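The block is over free bench (scene crop (200,375)) with its underside about 24 mm up, so I'll lower it slowly until it touches.

```bash
python3 -m creep '[{"claw":0.4,"xyz":[0,0,-1],"twist":0},{"claw":0.4,"xyz":[0,0,-0.8],"twist":0},{"claw":0.4,"xyz":[0,0,-0.3],"twist":0},{"claw":0.4,"xyz":[0,0,0],"twist":0},{"claw":0.4,"xyz":[0,0,0],"twist":0}]'
python3 -m creep '[{"claw":0.4,"xyz":[0,0,-0.1],"twist":0},{"claw":0.4,"xyz":[0,0,-0.1],"twist":0}]'
python3 -m creep '[{"claw":0.4,"xyz":[0,0,-0.1],"twist":0}]'
```

```text
t: 16.05
position: [477.5, 223.3, 20.4]
tcp_rot: [0.441, 0.553, -0.441, 0.553]
force: [-0.7, 0.6, -1.2]
finger_gap: 0.714
t: 16.25
position: [477.6, 223.3, 18.5]
tcp_rot: [0.441, 0.553, -0.441, 0.553]
force: [0.7, 0.5, -1.4]
finger_gap: 0.716
t: 16.35
position: [477.6, 223.2, 17.4]
tcp_rot: [0.441, 0.553, -0.441, 0.553]
force: [-0.4, -0.1, -1.5]
finger_gap: 0.717
```

```bash
python3 -m creep '[{"claw":0.4,"xyz":[0,0,-0.1],"twist":0}]'
python3 -m creep '[{"claw":0.4,"xyz":[0,0,-0.1],"twist":0}]'
```

```text
t: 16.45
position: [477.5, 223.2, 17.1]
tcp_rot: [0.441, 0.553, -0.441, 0.553]
force: [-4.1, -1.5, 13.4]
finger_gap: 0.719
t: 16.55
position: [477.5, 223.2, 17.1]
tcp_rot: [0.441, 0.553, -0.441, 0.553]
force: [-5.6, -2.8, 22.1]
finger_gap: 0.713
```

It touched down at TCP z = 17.1, the same as at pickup, so the block didn't slip in the grip. I'll ease off, open and lift away.

```bash
python3 -m creep '[{"claw":0.4,"xyz":[0,0,0.2],"twist":0},{"claw":0.85,"xyz":[0,0,0],"twist":0},{"claw":1,"xyz":[0,0,0],"twist":0},{"claw":1,"xyz":[0,0,0],"twist":0},{"claw":1,"xyz":[0,0,0],"twist":0},{"claw":1,"xyz":[0,0,0],"twist":0}]'
python3 -m creep '[{"claw":1,"xyz":[0,0,1],"twist":0},{"claw":1,"xyz":[0,0,3],"twist":0},{"claw":1,"xyz":[0,0,4],"twist":0},{"claw":1,"xyz":[0,0,4],"twist":0},{"claw":1,"xyz":[0,0,4],"twist":0},{"claw":1,"xyz":[0,0,4],"twist":0},{"claw":1,"xyz":[0,0,0],"twist":0},{"claw":1,"xyz":[0,0,0],"twist":0}]'
python3 - <<'E'
from h import *
st,W,im=shot("w8"); print(st["t"],st["position"],st["force"])
for n in ["side","scene"]:
    im=cams.camera(n); cv2.imwrite(f"pics/{n}8.png",cv2.cvtColor(im,cv2.COLOR_RGB2BGR))
crop("pics/side8.png","pics/si8.png",190,130,100,100,6)
crop("pics/scene8.png","pics/sc8.png",190,195,110,130,4)
E
```

```text
t: 17.15
position: [477.4, 223.2, 17.2]
tcp_rot: [0.441, 0.553, -0.441, 0.553]
force: [0.4, 0.7, 0.5]
finger_gap: 1.0
t: 17.95
position: [477.6, 223.2, 218.7]
tcp_rot: [0.442, 0.552, -0.44, 0.553]
force: [0.4, -0.3, -0.0]
finger_gap: 0.999
17.95 [477.57809308 223.24535023 218.67759541] [ 0.38593681 -0.32497023 -0.04210475]
```

View pics/si8.png

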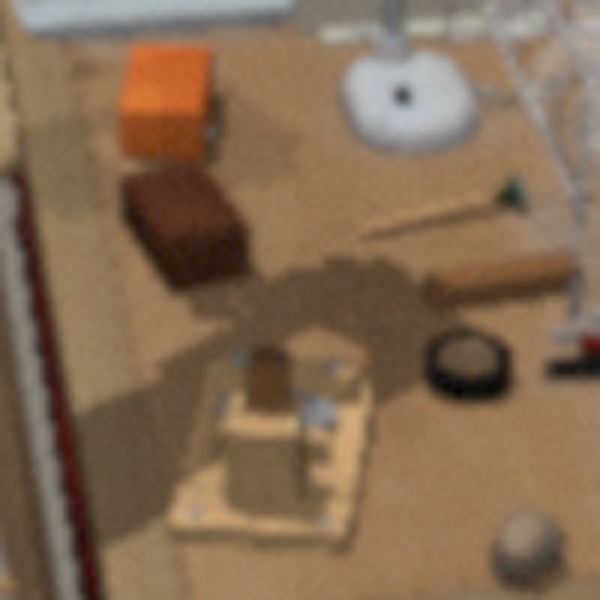

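View pics/w8.png

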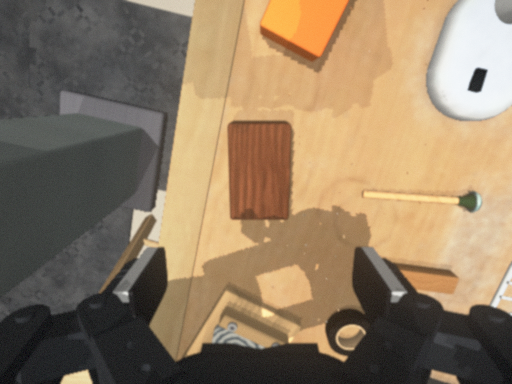

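View pics/sc8.png

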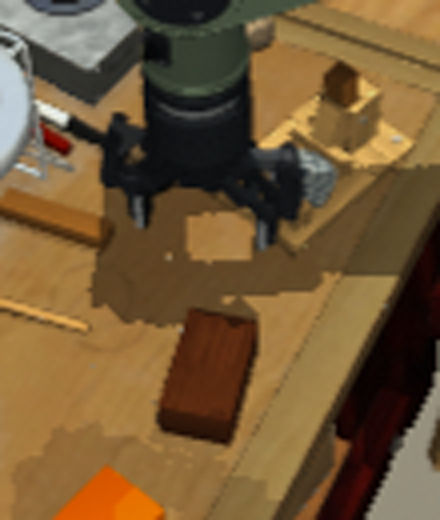

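The block stands flat on the bench, released (wrist (260,170)). The wedge is down and upright (side crop (270,380)), the neighbours look unmoved, and the gripper is well clear. Handing in.

```bash
python3 -c "
from plant import ctrl
print(ctrl.sign_off())"
```

```text
the job is handed in; nothing more can be done
None
```

The job is handed in at about t = 18 s. The slab appears to be clamped, but I couldn't measure the jaw's force on it directly. I judged it from the wedge stopping and the readings holding.

- **Tapping:** I picked up the brown block, not the orange look-alike, and gave the wedge seven short taps, lifting clear after each. The first drove it about 7 mm. It stopped after roughly 33 mm, and the sixth tap reached about 17 N. A seventh tap of about 20 N moved it only about 0.5 mm, at most some of it give in the arm; the limit is 60 N.
- **Putting back:** I set the block flat on the bench close to where it started, released it and lifted the gripper about 200 mm clear. It touched down at the same tool height as at pickup (17.1 mm), so it had not slipped in the grip. The wrist force was about 0 at the end. Set-down peaked at about 22 N because I pressed one row further than needed.
- **Last pictures:** The wedge is upright and well down, the slab lies between jaw and fence, the block is flat and off the vice, and the bystanders in view look unmoved.
- **Disagreements:** The two fixed cameras placed the wedge top about 7–10 mm apart, with 3.4 mm ray error. I used their combined position, which matched the vice's outline to about 4–5 mm. Some block corner heights scattered between 36 and 51 mm, but their mean of 43 mm agrees with the stated 42 mm.

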